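Weigh the two-tier lunch carrier on the sprung hook

ROBOT

A 6-joint arm with a two-finger parallel gripper is mounted at the origin on a cart in front of the work surface, level with it; the furniture and walls round the work are solid. World frame = base frame: x ahead of the robot, y to its left, z up, the work surface at z = 0. Lengths are in m, angles in rad, forces in N, time in s.
With the tool pointing down it reaches from about 0.4 to 0.825 m from the base axis. Payload 7 kg.
Tool frame: the origin (TCP) lies at the very end of the fingers, on their centre line; the grasp point (between the pads) lies 19 mm behind it; x points along the fingers, y is the direction in which the jaws open and shut, and the axes are right-handed (so a half turn about x gives the same grasp; the last joint's range is limited). The gripper opens to 85 mm and grips with 20 to 120 N. Pads are 22 mm wide; open, the fingers measure 114 mm over their backs; the gripper's body (76 mm by 85 mm) begins 54 mm behind the grasp point. The pads swing forward as they close: fully open they stand 13 mm farther back than shut.
Start: joints at [1.526, 0.359, 0.012, 0, -1.224, -0.288], TCP at [0.221, 0.638, 0.231] pointing down, gripper open.
Joint ranges: [-3.07, 3.07], [-1.43, 2.12], [-1.02, 1.25], [-3.03, 1.67], [-3.05, -0], [-3.03, 3.03]. Speed limits (rad/s): [2.39, 2.39, 3.01, 3.14, 3.14, 3.14].

INTERFACE

Orientations are given as a rotation vector (axis times angle).
In Python, from bench import status, eyes, order gives the robot as it stands.
- The arm moves only by the tool servo_tool, never from a script. Its argument "motion" is a list of rows, each an object of numbers: "x", "y", "z": the shift along the world's x, y, z in cm; "twist": the turn about the world's z in degrees; "claw": the opening in per cent of the stroke, from 0 (shut) to 100 (fully open). A call has 1 to 20 rows; each row is the pose to reach, as a shift and turn from the pose measured when the call began; what a row does not reach only later rows make up. A row lasts 1/10 s, in which the tool goes at most 50 mm and 8.59 degrees, less where a joint would pass 70% of its speed; a pose out of reach is approached as far as the arm can. A call with a gripper value outside its range is refused whole. The fingers move at their own pace and stop on an object; "squeeze" is the grip in N (left out, the last holds). Time passes only in rows, so rows that repeat a pose let the fingers close. It gives the time, the measured TCP pose, the force and the opening at its end, in the units of the state.
- status.get_state(): the state, without advancing time (a new reading comes with each control period).
- eyes.capture(name): name is "scene" or "top" or "wrist"; returns a dict with "color" (384x512x3 uint8, red, green, blue), "mtx" (3x3 intrinsics, pixels), "rvec" (rotation vector, rad) and "tvec" (3), from world to camera coordinates, as OpenCV has them. Camera axes: x right, y down, z forward; pixel columns grow to the right and rows downward; lengths in m; the calibration is good to about 2 mm. A picture is of the moment at which its call begins. There is no depth.
- order.close_job(): hands the job in, once; it reports no verdict.
Trained networks look in the newest picture that a camera, given by its name, has taken for a name from the list of things; names that differ only in an ending like _2 or _b are one class to them, and where a whole thing is asked for, a point or a joint stands for the part that bears it (a point fixed in the world has none). Each returns a list of dicts, best first, with "confidence" (0 to 1); they miss things now and then, are a little off and sometimes report something else, mostly with a low value. They report only what shows in the picture. A call takes as long as a camera call. They do not tell look-alikes from the thing itself.
- eyes.search_frame(query, camera): "xyz" ([x, y, z] in m, in world coordinates, good to about 4 mm: the middle of the surface that is visible of it).
The state is a dict: "clock": time; "joint_pos": joint angles; "qd": joint speeds; "effort": joint torques, N m; "position": TCP position; "eef_rot": TCP orientation; "wrist_force": force on the tool from outside, world axes, zero at the start; "wrist_torque": the same for the moment, N m; "gripper_width": opening from 0.0 (shut) to 1.0 (fully open).
Only numpy, scipy, OpenCV 4.12 (cv2) and the standard library are available. Lean on these libraries where they do the work, as an engineer would, in place of code of your own. Each camera call takes 0.05 s, during which the arm holds its last target.

TASK

The smaller, two-tier steel lunch carrier has to be weighed before it goes out: pick it up by its upright grip, keep it level, and hang it by its crossbar in the hook of the spring scale, easing its weight on so that the hook does not slam down to its stop. Let go and let it settle until it hangs still. Leave the taller three-tier carrier standing where it is.

Things in the scene. Friction and masses are not known exactly. Their poses are not given: they have to be found in the camera images.
- two_tier_grip (a point): Grip of the two-tier carrier (loose, 0.4 to 0.6 kg): a wooden block standing on the crossbar's middle, 18 mm thick (point x), 30 mm wide (y), from 6 to 62 mm above the crossbar's axis; rigid with the carrier. Point inside the block on the carrier's axis, 42 mm above the crossbar's axis, 20 mm below the block's top, 203 mm above the carrier's underside. z up.
- two_tier_bar (a point): Middle of the two-tier carrier's round crossbar, on its axis: 8 mm thick, runs along the point's y between two flat uprights (14 mm wide along x, inner faces 93 mm apart); axes as the grip's. Below the bar, down to the lid, is an open window 71 mm high and 93 mm wide, seen through along x: the hook goes in there.
- two_tier: The two-tier carrier, the thing to hang: two stacked round steel tiers with a lid (91 mm diameter, 101 mm over the frame), lid top 86 mm and crossbar axis 161 mm above the underside. Origin: centre of its underside; axes as the grip's.
- three_tier_grip (a point): Grip of the three-tier carrier, to be left standing: built like the other with one tier more, 38 mm taller. Point inside its grip block, 241 mm above its underside; axes as the other's.
- hook_seat (a point): Lowest point of the hook's trough, on the steel (a bar lying there has its axis 4 mm higher); 250 mm above the counter unloaded, moves with the hook. Hook: strip 24 mm wide (y), 4 mm thick. It points along the point's -x, roughly to the robot's left (+y): lip tip 19 mm ahead of and 21 mm above the seat; behind, it slopes to 18 mm above the seat, 18 mm back, then runs level to the column. z up.
- scale_column (a point): Centre of the column's top on the spring scale (fixed): 307 mm above the counter, 140 mm behind the hook seat (its +x); column 72 mm wide, 56 mm deep. The foot plate, 150 mm wide, 12 mm thick, reaches 20 mm ahead of the seat. The window of a carrier goes over the hook's tip along +x, bar above the lip and across the hook, lid below the strip; then it is lowered. Axes as the seat's.
- hook (a joint): Dip of the hook in m: 0 unloaded, grows downward, stop at 0.060. Spring 220 N/m, lightly damped: under the two-tier carrier it settles at about 0.017 to 0.026 after bobbing for a second or so. It slides straight down and does not turn.
Things that resemble listed ones, but are neither listed nor needed, are in the scene too. Leave any blue, purple or red look-alike of the two_tier alone.

How it is judged:
At the end, for the whole second after the job is handed in: The two-tier carrier hangs by its crossbar in the hook (bar within 14 mm along and 25 mm across the hook of the seat), upright within 10 degrees, hook dipped 12 to 35 mm and still (under 15 mm/s, carrier under 40 mm/s); the three-tier carrier is within 30 mm of where it stood (x of two_tier_bar in the frame of hook_seat between -0.014 and 0.014 m and y of two_tier_bar in the frame of hook_seat between -0.025 and 0.025 m and z of two_tier_bar in the frame of hook_seat between -0.004 and 0.014 m and value of joint hook between 0.012 and 0.035 m and velocity of joint hook between -0.015 and 0.015 m/s and linear speed of two_tier below 0.04 m/s and angle between two_tier_bar's own z axis and vertical below 0.175 rad and distance of three_tier_grip from where it was at the start of the episode below 0.03 m); the robot touches nothing.
It fails at once if the hook is slammed or pushed down to its stop (dip over 55 mm) (value of joint hook above 0.055 m).
It fails at once if the two-tier carrier is tipped more than 35 degrees (angle between two_tier_bar's own z axis and vertical above 0.61 rad).
It fails at once if the three-tier carrier is shifted or knocked over (over 40 mm) (distance of three_tier_grip from where it was at the start of the episode above 0.04 m).
It also fails if it takes over 48 s, if anything falls off the work surface, if the arm or the gripper's body presses on something with over 40 N, if the wrist force passes 120 N, or if a joint passes its speed limit or range.

## Working session

There is one attempt and no reset: what is moved stays moved. The work goes in short steps, Python scripts to look and compute and a tool call to move; the robot and the scene stay as the last step left them, time stands still between calls to the robot, and variables do not carry over. Pictures are saved under pics/ and viewed, and the job is handed in when it is done.

Besides the shell and the picture viewer there is one more tool, called as name(argument=value, ...), one argument or row to a line, values as JSON. servo_tool: Moves the arm, as the interface text tells. Its arguments: {"type":"object","properties":{"motion":{"type":"array"},"squeeze":{"type":"number"}},"required":["motion"]}

```bash
mkdir -p pics; ls; cat > h.py <<'E'
import numpy as np, cv2
from bench import status, eyes, order
def cap(cam,fn=None):
    c=eyes.capture(cam)
    if fn: cv2.imwrite('pics/'+fn,cv2.cvtColor(c['color'],cv2.COLOR_RGB2BGR))
    return c
def proj(c,P):
    p,_=cv2.projectPoints(np.array(P,float).reshape(-1,3),np.array(c['rvec'],float),np.array(c['tvec'],float),np.array(c['mtx'],float),None)
    return p.reshape(-1,2)
def ray(c,uv):
    R,_=cv2.Rodrigues(np.array(c['rvec'],float)); t=np.array(c['tvec'],float).ravel()
    d=R.T@np.linalg.inv(c['mtx'])@np.array([uv[0],uv[1],1.]); return -R.T@t,d/np.linalg.norm(d)
def atz(c,uv,z):
    o,d=ray(c,uv); return o+d*(z-o[2])/d[2]
def tri(cs,uvs):
    A=np.zeros((3,3));b=np.zeros(3)
    for c,uv in zip(cs,uvs):
        o,d=ray(c,uv);M=np.eye(3)-np.outer(d,d);A+=M;b+=M@o
    return np.linalg.solve(A,b)
E
python3 - <<'E'
from h import *
for cam in ['scene','top','wrist']:
    c=cap(cam,cam+'0.png')
    print(cam,ray(c,(256,192)))
    for q in ['two_tier_grip','two_tier_bar','two_tier','three_tier_grip','hook_seat','scale_column','hook']:
        for r in eyes.search_frame(q,cam):
            print(q,np.round(r['xyz'],3),round(r['confidence'],2),np.round(proj(c,r['xyz'])[0]))
print(status.get_state())
E
```

```text
pics
scene (array([ 0.08884099, -0.57500014,  1.06914902]), array([ 0.45469277,  0.47428623, -0.75386143]))
two_tier_grip [0.595 0.285 0.086] 0.98 [182. 167.]
two_tier_grip [ 0.796 -0.214  0.086] 0.92 [349. 217.]
two_tier_grip [ 0.704 -0.33   0.09 ] 0.8 [365. 261.]
two_tier_grip [0.627 0.143 0.084] 0.66 [220. 186.]
two_tier_bar [0.627 0.15  0.087] 0.85 [218. 184.]
two_tier_bar [ 0.702 -0.332  0.088] 0.77 [365. 262.]
two_tier_bar [0.597 0.282 0.09 ] 0.7 [183. 167.]
two_tier_bar [ 0.793 -0.21   0.09 ] 0.64 [348. 216.]
two_tier [0.627 0.145 0.08 ] 0.93 [219. 186.]
two_tier [ 0.706 -0.333  0.085] 0.92 [366. 262.]
two_tier [ 0.794 -0.214  0.082] 0.87 [349. 218.]
two_tier [0.6   0.288 0.08 ] 0.75 [183. 167.]
three_tier_grip [0.437 0.103 0.121] 0.6 [177. 222.]
hook_seat [ 0.509 -0.33   0.273] 0.94 [324. 271.]
scale_column [ 0.504 -0.386  0.027] 0.87 [331. 339.]
hook [ 0.508 -0.325  0.265] 0.69 [321. 272.]
top (array([ 0.43978909, -0.03127767,  1.34038954]), array([ 0.15089354, -0.01514542, -0.98843399]))
two_tier_grip [0.598 0.289 0.085] 0.78 [149. 202.]
two_tier_grip [0.629 0.155 0.087] 0.
[... 821 characters left out ...]
, array([-0.28198026,  0.10585154, -0.9535631 ]))
{'clock': 1.2, 'joint_pos': array([ 1.52610860e+00,  3.58610247e-01,  1.19317702e-02, -2.84476151e-05,
       -1.22409671e+00, -2.88108553e-01]), 'qd': array([-0.00016635, -0.00215728,  0.00106625, -0.00102398, -0.00114629,
        0.00018421]), 'effort': array([-9.81374833e-04, -5.82994795e+01,  2.93654662e+01,  6.94174960e+00,
       -7.16497907e-04, -1.77379928e-05]), 'position': array([0.22050949, 0.63795643, 0.23130433]), 'eef_rot': array([-2.04104292,  0.34279227,  2.04110319]), 'wrist_force': array([0.55757786, 0.11615595, 0.53807694]), 'wrist_torque': array([ 0.01225798, -0.00672869,  0.03989939]), 'gripper_width': 0.9948994935121679}
```

```bash
python3 - <<'E'
import cv2
a=cv2.imread('pics/scene0.png');cv2.imwrite('pics/scene0L.png',cv2.resize(a[130:380,130:420],None,fx=2.4,fy=2.4,interpolation=3)[:600])
a=cv2.imread('pics/top0.png');cv2.imwrite('pics/top0L.png',cv2.resize(a[100:300,110:400],None,fx=2.7,fy=2.7,interpolation=3))
E
```

```text
(no output)
```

View pics/scene0.png

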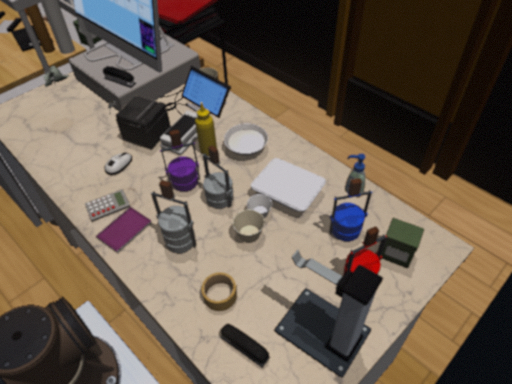

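View pics/scene0L.png

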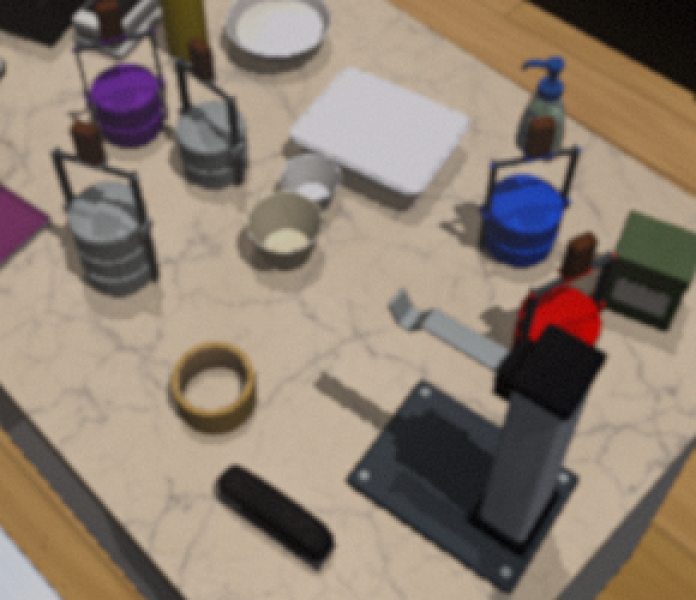

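View pics/top0L.png

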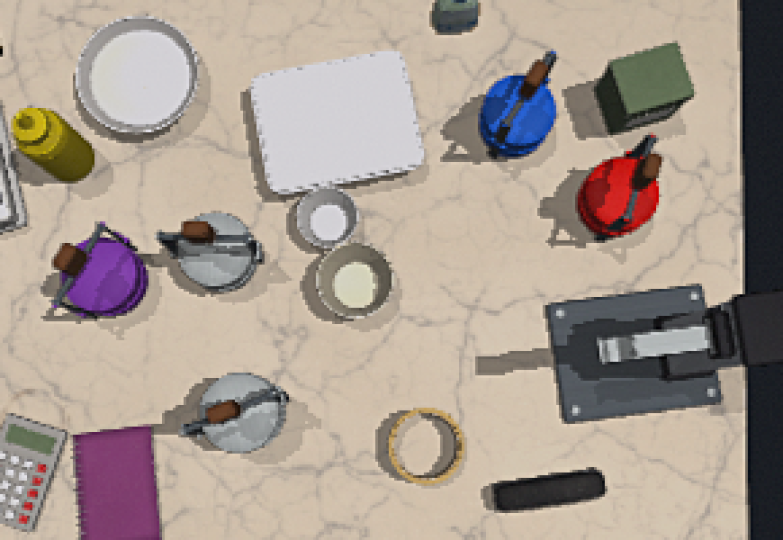

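Candidates for the two-tier, as scene pixels:
- Steel, (219,186): two bands, at (0.628, 0.152).
- Steel, (177,222): three bands, at (0.44, 0.11). This is the three-tier.
- Purple (183,167), blue (348,216) and red (366,262): look-alikes.

The steel one at (219,186) fits. I'll confirm it enlarged and measure its grip, bar and hook.

```bash
python3 - <<'E'
import cv2
a=cv2.imread('pics/scene0.png');b=cv2.imread('pics/top0.png')
def crop(im,x,y,w,h,f): return cv2.resize(im[y:y+h,x:x+w],None,fx=f,fy=f,interpolation=cv2.INTER_NEAREST)
import numpy as np
# scene crop (190,140,60,75) top crop (160,170,60,50) x8 -> hook
A=crop(a,190,140,50,70,8);B=crop(b,160,170,50,70,8)
cv2.imwrite('pics/two.png',np.hstack([A,B][:2]))
A=crop(a,285,240,50,60,8);B=crop(b,325,200,50,60,8)
cv2.imwrite('pics/hook.png',np.hstack([A,B]))
E
```

```text
(no output)
```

View pics/two.png

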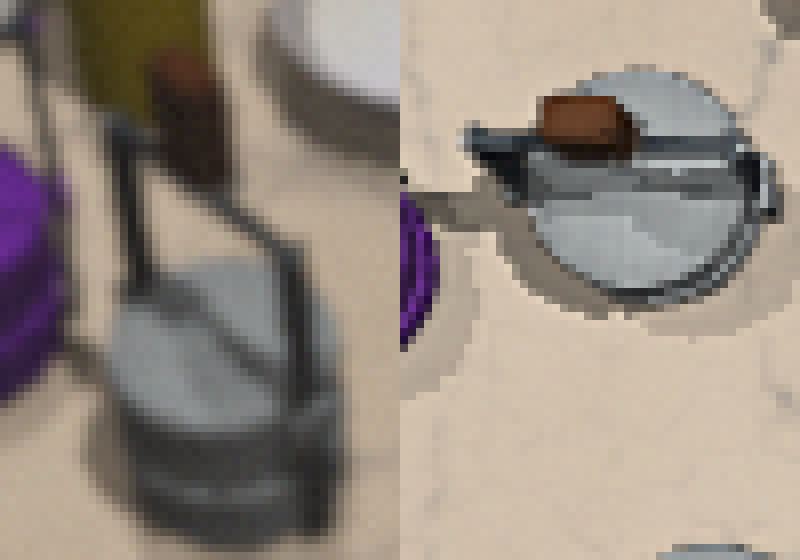

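View pics/hook.png

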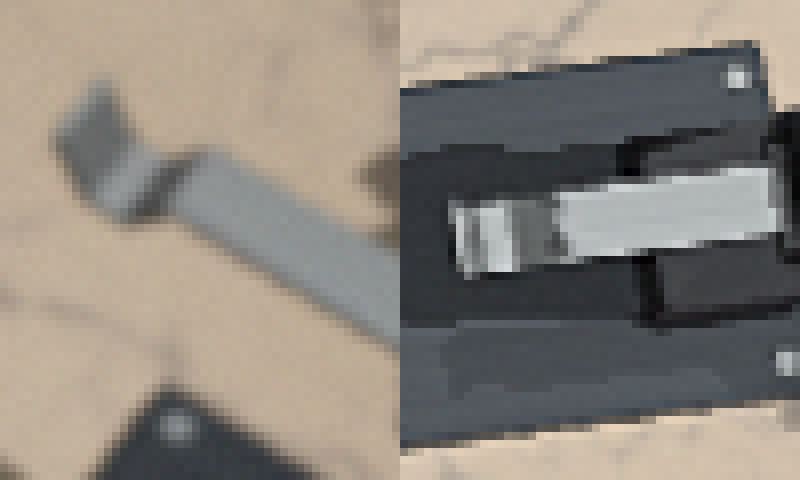

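The crop shows two bands, dark uprights and a wooden grip, so it is the steel two-tier. The hook is at scene (297,262) and top (332–345,230), with the lip tip toward +y. Next I'll fit the poses.

```bash
cat > fit.py <<'E'
from h import *
from scipy.optimize import least_squares
from scipy.spatial.transform import Rotation as Ro
cs=eyes.capture('scene');ct=eyes.capture('top')
def fit(pts,obs,x0):
    # pts list of local; obs list of (cam,uv)
    def f(p):
        c,s=np.cos(p[2]),np.sin(p[2]);r=[]
        for P,(cam,uv) in zip(pts,obs):
            W=[p[0]+c*P[0]-s*P[1],p[1]+s*P[0]+c*P[1],P[2]]
            r+=list(proj(cam,W)[0]-uv)
        return np.array(r)
    o=least_squares(f,x0,loss='soft_l1');print(np.round(o.x,4),np.degrees(o.x[2]).round(1));print(f(o.x).reshape(-1,2).round(1).tolist());return o.x
S=lambda a,b,ox,oy:np.array([a/8+ox-.5+.5,b/8+oy])-0.5+0.0
s=lambda a,b:(cs,S(a,b,190,140)); t=lambda a,b:(ct,S(a-400,b,160,170))
# carrier: +y local along world +y (left)
fit([(0,0,.223),(0,-.0465,.161),(0,.0465,.161),(0,0,.223),(0,.05,.161),(0,-.0465,.161),(0,0,.0)],
    [s(185,68),s(292,250),s(125,128),t(580,118),t(468,138),t(745,142),(ct,proj(ct,[.628,.152,0])[0])][:6]+[],[.628,.152,0]) if 0 else \
fit([(0,0,.223),(0,-.0465,.161),(0,.0465,.161),(0,0,.223),(0,.05,.161),(0,-.0465,.161)],
    [s(185,68),s(292,250),s(125,128),t(580,118),t(468,138),t(745,142)],[.628,.152,0])
s=lambda a,b:(cs,S(a,b,285,240)); t=lambda a,b:(ct,S(a-400,b,325,200))
# hook: local x -> back to column, y local; lip tip corners, level start corners
fit([(-.019,.012,.271),(-.019,-.012,.271),(.018,.012,.270),(.018,-.012,.270),(-.019,.012,.271),(-.019,-.012,.271),(.018,.012,.270),(.018,-.012,.270)],
    [t(455,203),t(462,275),t(558,195),t(565,258),s(100,80),s(55,135),s(205,150),s(168,198)],[.51,-.33,-1.57])
st=status.get_state();R=Ro.from_rotvec(st['eef_rot']).as_matrix();print(R.round(3),np.degrees(np.arctan2(R[1,1],R[0,1])), st['clock'])
E
python3 fit.py
```

```text
[ 0.6337  0.1616 -0.0073] -0.4
[[0.1, -0.3], [-0.3, 0.5], [-0.6, 0.1], [0.4, -0.8], [1.2, 0.0], [-1.3, -0.0]]
[ 0.5049 -0.2717 -1.4468] -82.9
[[-0.1, -0.0], [0.3, -0.1], [0.4, -0.6], [0.9, 0.4], [-0.3, -0.8], [-1.0, -0.1], [0.9, -0.7], [-0.6, 1.1]]
[[-0.    -0.327 -0.945]
 [ 0.    -0.945  0.327]
 [-1.     0.     0.   ]] -109.06885630934978 1.3
```

servo_tool(
  motion=[
    {"z":3},
    {"z":7},
    {"z":10,"x":1,"y":-1},
    {"z":10,"x":4,"y":-4,"twist":-5},
    {"z":10,"x":7,"y":-8,"twist":-10},
    {"z":10,"x":10,"y":-11.5,"twist":-16},
    {"z":10,"x":13,"y":-15,"twist":-22},
    {"z":10,"x":16,"y":-18.5,"twist":-28},
    {"z":10,"x":19,"y":-22,"twist":-34},
    {"z":10,"x":22,"y":-25.5,"twist":-40},
    {"z":10,"x":25,"y":-29,"twist":-46},
    {"z":10,"x":28,"y":-32.5,"twist":-52},
    {"z":10,"x":31,"y":-36,"twist":-58},
    {"z":10,"x":34,"y":-39.5,"twist":-64},
    {"z":10,"x":37,"y":-42.5,"twist":-68},
    {"z":10,"x":39.5,"y":-45.5,"twist":-71.3},
    {"z":10,"x":41,"y":-47.2,"twist":-71.3},
    {"z":10,"x":41.3,"y":-47.6,"twist":-71.3},
    {"z":10,"x":41.3,"y":-47.6,"twist":-71.3},
    {"z":10,"x":41.3,"y":-47.6,"twist":-71.3},
  ],
)

```text
invalid input
```

```bash
python3 - <<'E'
from h import *
from scipy.spatial.transform import Rotation as Ro
st=status.get_state();R=Ro.from_rotvec(st['eef_rot']).as_matrix();print(st['clock'],st['position'],np.degrees(np.arctan2(R[1,1],R[0,1])),st['joint_pos'].round(2),st['wrist_force'])
c=cap('wrist','w1.png')
P=[(.634,.162,.223),(.634,.162-.0465,.161),(.634,.162+.0465,.161)]
p=proj(c,P);print(p.round(1))
im=cv2.cvtColor(c['color'],cv2.COLOR_RGB2BGR)
for q in p: cv2.circle(im,tuple(int(v) for v in q),3,(0,255,0),1)
cv2.imwrite('pics/w1m.png',im)
E
```

```text
1.3 [0.22051121 0.63794294 0.23131021] -109.06885630934978 [ 1.53  0.36  0.01 -0.   -1.22 -0.29] [ 0.55898974 -0.1543502   0.13190389]
[[ 16997.4 -26265.2]
 [  2235.4  -2732.3]
 [  1560.   -2219.7]]
```

View pics/w1m.png

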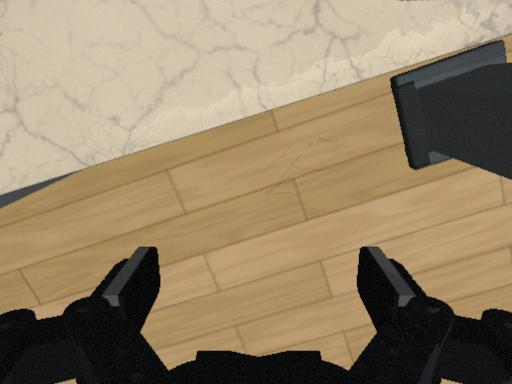

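The move was refused; rows probably need all the fields. The wrist picture shows a black object at (440,110), so I'll check where it is before moving.

```bash
python3 - <<'E'
from h import *
c=cap('wrist')
for z in (-.7,0,.2):
  for uv in [(395,75),(415,165),(500,45),(270,105),(70,175)]: print(z,uv,atz(c,uv,z).round(3))
E
```

```text
-0.7 (395, 75) [ 0.184  0.216 -0.7  ]
-0.7 (415, 165) [-0.11   0.214 -0.7  ]
-0.7 (500, 45) [ 0.165 -0.094 -0.7  ]
-0.7 (270, 105) [ 0.224  0.599 -0.7  ]
-0.7 (70, 175) [ 0.228  1.29  -0.7  ]
0 (395, 75) [0.253 0.475 0.   ]
0 (415, 165) [0.151 0.475 0.   ]
0 (500, 45) [0.247 0.367 0.   ]
0 (270, 105) [0.267 0.608 0.   ]
0 (70, 175) [0.268 0.849 0.   ]
0.2 (395, 75) [0.273 0.549 0.2  ]
0.2 (415, 165) [0.225 0.549 0.2  ]
0.2 (500, 45) [0.27  0.499 0.2  ]
0.2 (270, 105) [0.279 0.611 0.2  ]
0.2 (70, 175) [0.28  0.723 0.2  ]
```

View pics/top0.png

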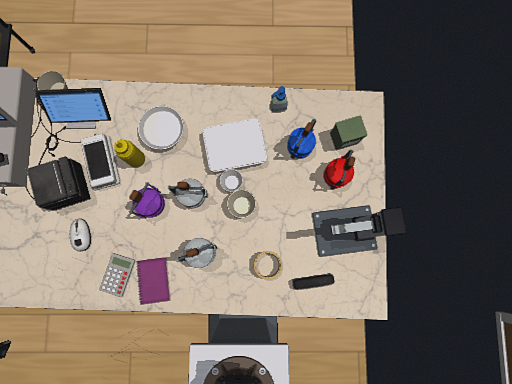

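servo_tool(
  motion=[
    {"x":0,"y":0,"z":3,"twist":0,"claw":100},
  ],
)

```text
clock: 1.5
position: [0.2198, 0.6359, 0.2571]
eef_rot: [-2.043, 0.352, 2.045]
wrist_force: [-0.3, 0.4, 0.4]
gripper_width: 1.001
```

All the fields are needed. The black object is the cart's front, below counter level and clear of the path.

servo_tool(
  motion=[
    {"x":0,"y":0,"z":4,"twist":0,"claw":100},
    {"x":1,"y":-1,"z":7,"twist":-2,"claw":100},
    {"x":4,"y":-4,"z":7,"twist":-6,"claw":100},
    {"x":7,"y":-8,"z":7,"twist":-11,"claw":100},
    {"x":10,"y":-11.5,"z":7,"twist":-17,"claw":100},
    {"x":13,"y":-15,"z":7,"twist":-23,"claw":100},
    {"x":16,"y":-18.5,"z":7,"twist":-29,"claw":100},
    {"x":19,"y":-22,"z":7,"twist":-35,"claw":100},
    {"x":22,"y":-25.5,"z":7,"twist":-41,"claw":100},
    {"x":25,"y":-29,"z":7,"twist":-47,"claw":100},
    {"x":28,"y":-32.5,"z":7,"twist":-53,"claw":100},
    {"x":31,"y":-36,"z":7,"twist":-59,"claw":100},
    {"x":34,"y":-39.5,"z":7,"twist":-64,"claw":100},
    {"x":37,"y":-42.5,"z":7,"twist":-68,"claw":100},
    {"x":39.5,"y":-45.3,"z":7,"twist":-71.3,"claw":100},
    {"x":41,"y":-47,"z":7,"twist":-71.3,"claw":100},
    {"x":41.4,"y":-47.4,"z":7,"twist":-71.3,"claw":100},
    {"x":41.4,"y":-47.4,"z":7,"twist":-71.3,"claw":100},
    {"x":41.4,"y":-47.4,"z":7,"twist":-71.3,"claw":100},
  ],
)

```text
clock: 3.4
position: [0.6334, 0.1624, 0.3271]
eef_rot: [-1.201, 1.218, 1.21]
wrist_force: [0.4, 0.5, 0.5]
gripper_width: 1.0
```

```bash
python3 - <<'E'
from h import *
from scipy.spatial.transform import Rotation as Ro
st=status.get_state();R=Ro.from_rotvec(st['eef_rot']).as_matrix();print(st['clock'],st['position'],np.degrees(np.arctan2(R[1,1],R[0,1])),st['joint_pos'].round(2),st['wrist_force'])
c=cap('wrist','w1.png')
P=[(.634,.162,.223),(.634,.162-.0465,.161),(.634,.162+.0465,.161)]
p=proj(c,P);print(p.round(1))
im=cv2.cvtColor(c['color'],cv2.COLOR_RGB2BGR)
for q in p: cv2.circle(im,tuple(int(v) for v in q),3,(0,255,0),1)
cv2.imwrite('pics/w1m.png',im)
E
```

```text
3.4 [0.63340899 0.16238737 0.32707711] 179.62396606735504 [ 0.55  0.29  0.13 -0.   -1.42 -0.55] [0.41380471 0.5233092  0.53611572]
[[256.1 186.8]
 [255.5 117.1]
 [256.5 214.2]]
```

View pics/w1m.png

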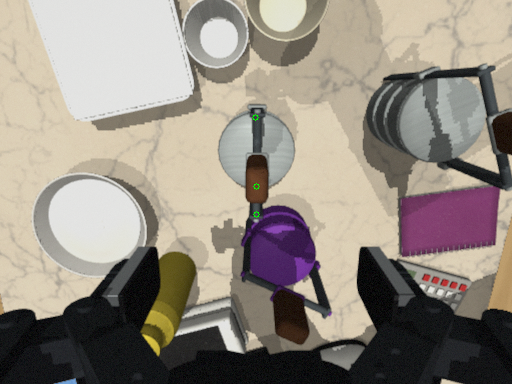

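```bash
python3 - <<'E'
from h import *
im=cv2.imread('pics/w1.png')
c=cap('wrist');print(ray(c,(256,192))[0])
for dx in(0,):
  for y in(.145,.15,.155,.16):
    for d in (-.015,.015): print(y,d,proj(c,[(.634,y+d,.223),(.634,y+d,.167)]).round(0).tolist())
cv2.imwrite('pics/w1c.png',cv2.resize(im[95:225,200:320],None,fx=4.5,fy=4.5,interpolation=cv2.INTER_NEAREST))
E
```

```text
[0.63347433 0.08841903 0.46921782]
0.145 -0.015 [[256.0, 145.0], [256.0, 134.0]]
0.145 0.015 [[256.0, 184.0], [256.0, 167.0]]
0.15 -0.015 [[256.0, 151.0], [256.0, 140.0]]
0.15 0.015 [[256.0, 190.0], [256.0, 172.0]]
0.155 -0.015 [[256.0, 158.0], [256.0, 145.0]]
0.155 0.015 [[256.0, 196.0], [256.0, 177.0]]
0.16 -0.015 [[256.0, 165.0], [256.0, 151.0]]
0.16 0.015 [[256.0, 203.0], [256.0, 183.0]]
```

View pics/w1c.png

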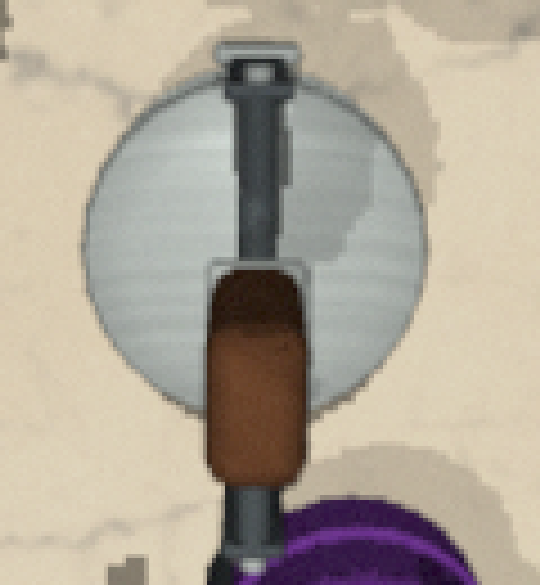

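The top face of the wooden block spans rows 167–203 at column 257, so it sits at y≈0.1605, x≈0.633, aligned with the jaws. Going down to grasp it.

servo_tool(
  motion=[
    {"x":0,"y":-0.1,"z":-3,"twist":0,"claw":100},
    {"x":0,"y":-0.15,"z":-6,"twist":0,"claw":80},
    {"x":0,"y":-0.15,"z":-9,"twist":0,"claw":70},
    {"x":0,"y":-0.15,"z":-11.5,"twist":0,"claw":70},
    {"x":0,"y":-0.15,"z":-13.2,"twist":0,"claw":70},
    {"x":0,"y":-0.15,"z":-13.9,"twist":0,"claw":70},
    {"x":0,"y":-0.15,"z":-13.9,"twist":0,"claw":70},
    {"x":0,"y":-0.15,"z":-13.9,"twist":0,"claw":70},
  ],
  squeeze=50,
)

```text
clock: 4.3
position: [0.6336, 0.1619, 0.1896]
eef_rot: [-1.203, 1.216, 1.21]
wrist_force: [1.1, -0.2, 1.4]
gripper_width: 0.698
```

servo_tool(
  motion=[
    {"x":0,"y":0,"z":0,"twist":0,"claw":40},
    {"x":0,"y":0,"z":0,"twist":0,"claw":28},
    {"x":0,"y":0,"z":0,"twist":0,"claw":20},
    {"x":0,"y":0,"z":0,"twist":0,"claw":10},
    {"x":0,"y":0,"z":0,"twist":0,"claw":5},
    {"x":0,"y":0,"z":0,"twist":0,"claw":5},
    {"x":0,"y":0,"z":0,"twist":0,"claw":5},
    {"x":0,"y":0,"z":0,"twist":0,"claw":5},
  ],
  squeeze=50,
)

```text
clock: 5.1
position: [0.6341, 0.1619, 0.1906]
eef_rot: [-1.203, 1.214, 1.209]
wrist_force: [-0.4, -1.3, 5.3]
gripper_width: 0.203
```

```bash
python3 - <<'E'
from h import *
c=cap('wrist','w2.png');print(status.get_state()['joint_pos'].round(2))
E
```

```text
[ 0.55  0.35 -0.09 -0.   -1.13 -0.55]
```

View pics/w2.png

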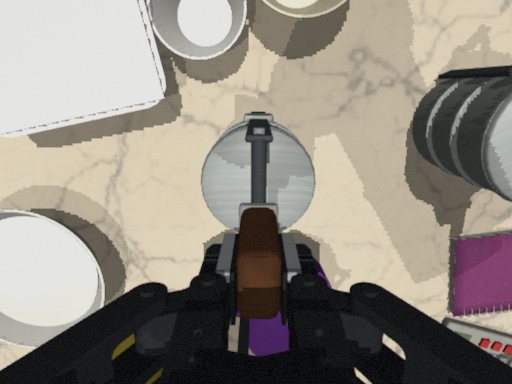

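Gripped: the opening is 17 mm on the 18 mm block. Lifting slowly.

servo_tool(
  motion=[
    {"x":0,"y":0,"z":0.5,"twist":0,"claw":5},
    {"x":0,"y":0,"z":1.5,"twist":0,"claw":5},
    {"x":0,"y":0,"z":3,"twist":0,"claw":5},
    {"x":0,"y":0,"z":5,"twist":0,"claw":5},
    {"x":0,"y":0,"z":7,"twist":0,"claw":5},
    {"x":0,"y":0,"z":9,"twist":0,"claw":5},
    {"x":0,"y":0,"z":11,"twist":0,"claw":5},
    {"x":0,"y":0,"z":12.5,"twist":0,"claw":5},
    {"x":0,"y":0,"z":13.4,"twist":0,"claw":5},
    {"x":0,"y":0,"z":13.7,"twist":0,"claw":5},
    {"x":0,"y":0,"z":13.7,"twist":0,"claw":5},
    {"x":0,"y":0,"z":13.7,"twist":0,"claw":5},
  ],
)

```text
clock: 6.35
position: [0.6337, 0.1619, 0.3264]
eef_rot: [-1.203, 1.216, 1.21]
wrist_force: [0.0, -0.6, -5.0]
gripper_width: 0.203
```

servo_tool(
  motion=[
    {"x":0,"y":-0.5,"z":0,"twist":-1,"claw":5},
    {"x":0,"y":-1.5,"z":0,"twist":-4,"claw":5},
    {"x":0,"y":-3,"z":0,"twist":-8,"claw":5},
    {"x":0,"y":-5,"z":0,"twist":-13,"claw":5},
    {"x":0,"y":-7,"z":0,"twist":-18,"claw":5},
    {"x":0,"y":-9,"z":0,"twist":-23,"claw":5},
    {"x":-0.3,"y":-11,"z":0,"twist":-28,"claw":5},
    {"x":-1,"y":-13,"z":0,"twist":-33,"claw":5},
    {"x":-2,"y":-15,"z":0,"twist":-38,"claw":5},
    {"x":-3.2,"y":-17,"z":0,"twist":-43,"claw":5},
    {"x":-4.4,"y":-19,"z":0,"twist":-48,"claw":5},
    {"x":-5.6,"y":-21,"z":0,"twist":-53,"claw":5},
    {"x":-6.8,"y":-23,"z":0,"twist":-58,"claw":5},
    {"x":-8,"y":-25,"z":0,"twist":-63,"claw":5},
    {"x":-9.2,"y":-27,"z":0,"twist":-68,"claw":5},
    {"x":-10.4,"y":-29,"z":0,"twist":-73,"claw":5},
    {"x":-11.6,"y":-31,"z":0,"twist":-77,"claw":5},
    {"x":-12.8,"y":-32.8,"z":0,"twist":-80,"claw":5},
    {"x":-13.5,"y":-34,"z":0,"twist":-82,"claw":5},
    {"x":-13.9,"y":-34.5,"z":0,"twist":-82.5,"claw":5},
  ],
)

```text
clock: 8.35
position: [0.494, -0.1841, 0.3263]
eef_rot: [-0.092, 1.569, 0.102]
wrist_force: [0.3, 0.1, -4.2]
gripper_width: 0.204
```

servo_tool(
  motion=[
    {"x":0,"y":0,"z":0,"twist":0,"claw":5},
    {"x":0,"y":0,"z":0,"twist":0,"claw":5},
    {"x":0,"y":0,"z":0,"twist":0,"claw":5},
  ],
)

```text
clock: 8.65
position: [0.4944, -0.1836, 0.3261]
eef_rot: [-0.093, 1.569, 0.103]
wrist_force: [-0.6, -0.1, -5.0]
gripper_width: 0.203
```

```bash
python3 - <<'E'
from h import *
from scipy.spatial.transform import Rotation as Ro
st=status.get_state();R=Ro.from_rotvec(st['eef_rot']).as_matrix();print(st['clock'],st['position'],np.degrees(np.arctan2(R[1,1],R[0,1])),R[:,0],st['joint_pos'].round(2),st['wrist_force'])
ims=[]
for cam in ['scene','top','wrist']:
    c=cap(cam,cam+'3.png')
a=cv2.imread('pics/scene3.png')[150:350,220:420];b=cv2.imread('pics/top3.png')[150:310,240:440]
cv2.imwrite('pics/s3.png',cv2.resize(a,None,fx=3,fy=3,interpolation=3));cv2.imwrite('pics/t3.png',cv2.resize(b,None,fx=3.5,fy=3.5,interpolation=3))
E
```

```text
8.65 [ 0.49442261 -0.18357678  0.32614017] 97.16455984380534 [-0.00103397  0.00635371 -0.99997928] [ 0.01  0.07 -0.15 -0.01 -1.36 -1.46] [-0.5894408  -0.12531114 -5.03421909]
```

View pics/s3.png

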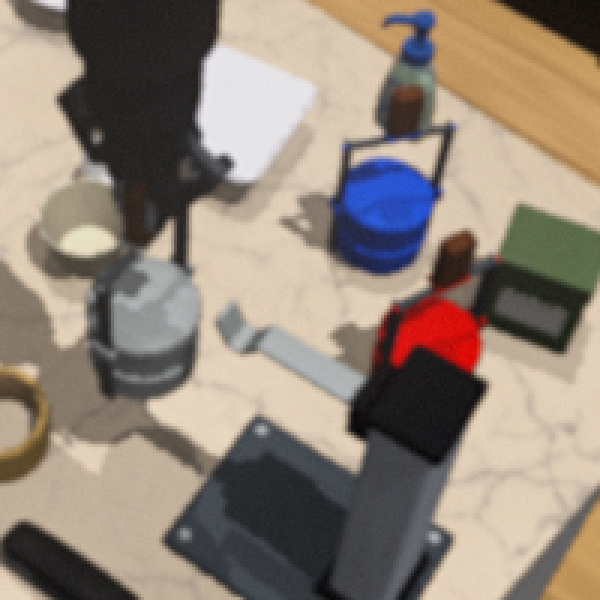

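View pics/t3.png

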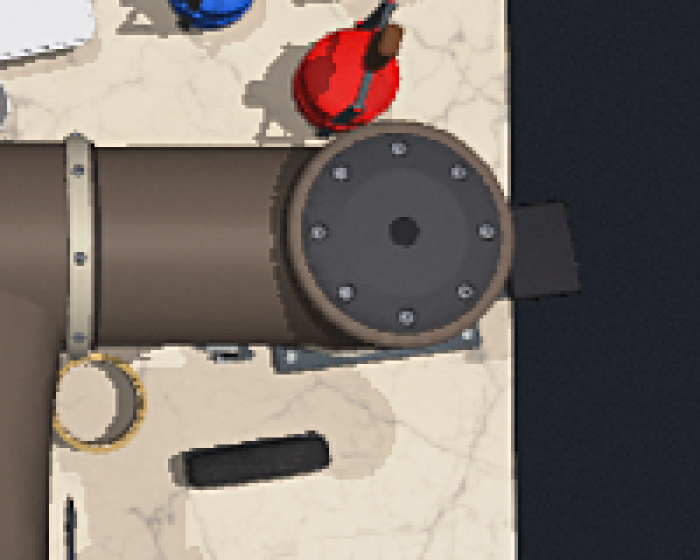

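View pics/wrist3.png

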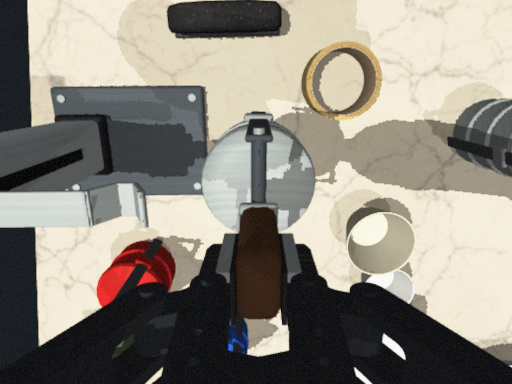

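```bash
python3 - <<'E'
from h import *
c=cap('wrist')
im=cv2.imread('pics/wrist3.png')
def H(l,s=(.5049,-.2717),a=-1.4468):
    return [s[0]+np.cos(a)*l[0]-np.sin(a)*l[1],s[1]+np.sin(a)*l[0]+np.cos(a)*l[1],l[2]]
L=[(-.019,.012,.271),(-.019,-.012,.271),(.018,.012,.268),(.018,-.012,.268),(0,.012,.25),(0,-.012,.25)]
p=proj(c,[H(l) for l in L]);print(p.round(1).tolist())
# bar prediction at TCP xy, z 0.2965
for q in p: cv2.circle(im,tuple(int(round(v)) for v in q),2,(0,255,0),1)
cv2.imwrite('pics/w3c.png',cv2.resize(im[160:260,0:180],None,fx=4.4,fy=4.4,interpolation=cv2.INTER_NEAREST))
E
```

```text
[[147.3, 227.9], [143.5, 191.6], [90.6, 226.2], [85.0, 190.2], [129.0, 215.7], [125.0, 182.2]]
```

View pics/w3c.png

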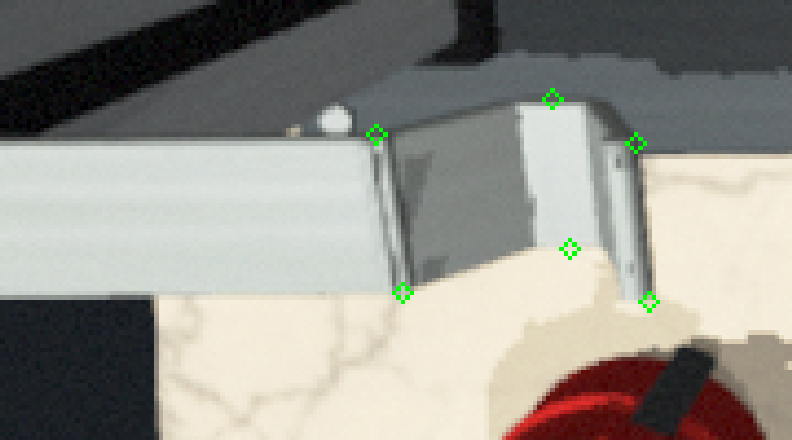

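View pics/scene3.png

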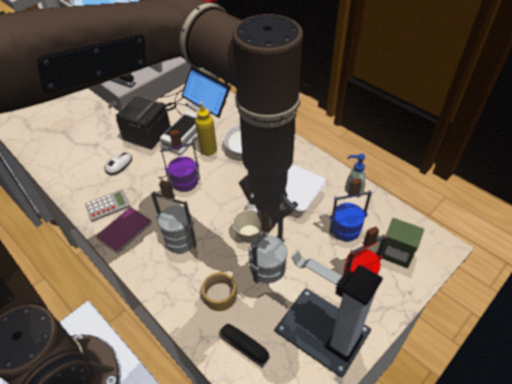

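The hook projection in the wrist view matches to about 1 mm (lip tip at 145,225 and the strip edges), and the carrier hangs level. Sliding the window over the hook.

servo_tool(
  motion=[
    {"x":0,"y":-0.3,"z":0,"twist":0,"claw":5},
    {"x":0.1,"y":-0.9,"z":0,"twist":0,"claw":5},
    {"x":0.2,"y":-1.8,"z":0,"twist":0,"claw":5},
    {"x":0.3,"y":-2.8,"z":0,"twist":0,"claw":5},
    {"x":0.45,"y":-3.8,"z":0,"twist":0,"claw":5},
    {"x":0.6,"y":-4.8,"z":0,"twist":0,"claw":5},
    {"x":0.7,"y":-5.8,"z":0,"twist":0,"claw":5},
    {"x":0.85,"y":-6.8,"z":0,"twist":0,"claw":5},
    {"x":0.95,"y":-7.7,"z":0,"twist":0,"claw":5},
    {"x":1.05,"y":-8.4,"z":0,"twist":0,"claw":5},
    {"x":1.05,"y":-8.7,"z":0,"twist":0,"claw":5},
    {"x":1.05,"y":-8.85,"z":0,"twist":0,"claw":5},
    {"x":1.05,"y":-8.85,"z":0,"twist":0,"claw":5},
    {"x":1.05,"y":-8.85,"z":0,"twist":0,"claw":5},
  ],
)

```text
clock: 10.25
position: [0.5047, -0.2719, 0.3263]
eef_rot: [-0.093, 1.569, 0.103]
wrist_force: [0.4, -0.7, -4.1]
gripper_width: 0.2
```

```bash
python3 - <<'E'
from h import *
st=status.get_state();print(st['clock'],st['position'],st['wrist_force'])
cap('scene','scene4.png');cap('wrist','wrist4.png')
a=cv2.imread('pics/scene4.png')[200:350,260:400]
cv2.imwrite('pics/s4.png',np.vstack([cv2.resize(a,None,fx=4,fy=4,interpolation=3)]))
E
```

```text
10.25 [ 0.5047436  -0.27194587  0.32626361] [ 0.41924123 -0.6761598  -4.07467952]
```

View pics/s4.png

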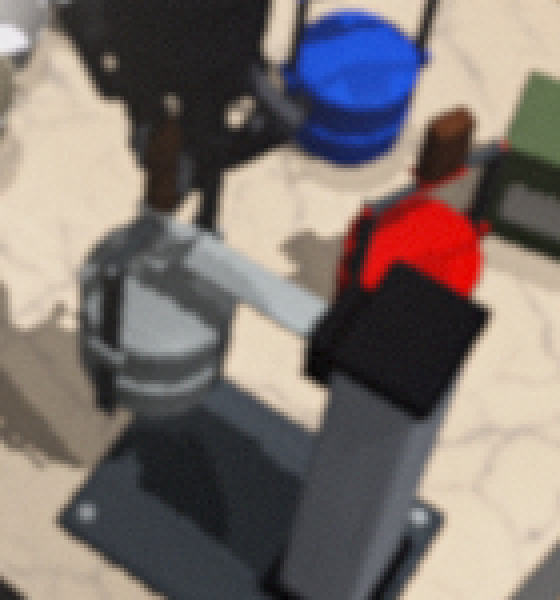

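View pics/wrist4.png

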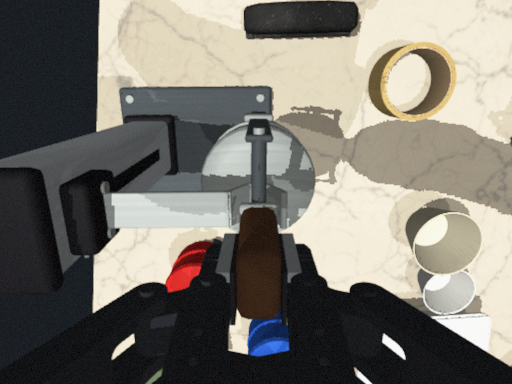

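The strip passes under the bar through the window, above the lid. Lowering to just short of contact, then easing the weight on.

servo_tool(
  motion=[
    {"x":0,"y":0,"z":-0.4,"twist":0,"claw":5},
    {"x":0,"y":0,"z":-1,"twist":0,"claw":5},
    {"x":0,"y":0,"z":-1.7,"twist":0,"claw":5},
    {"x":0,"y":0,"z":-2.4,"twist":0,"claw":5},
    {"x":0,"y":0,"z":-3,"twist":0,"claw":5},
    {"x":0,"y":0,"z":-3.4,"twist":0,"claw":5},
    {"x":0,"y":0,"z":-3.7,"twist":0,"claw":5},
    {"x":0,"y":0,"z":-3.9,"twist":0,"claw":5},
    {"x":0,"y":0,"z":-4.1,"twist":0,"claw":5},
    {"x":0,"y":0,"z":-4.3,"twist":0,"claw":5},
    {"x":0,"y":0,"z":-4.5,"twist":0,"claw":5},
    {"x":0,"y":0,"z":-4.7,"twist":0,"claw":5},
    {"x":0,"y":0,"z":-4.9,"twist":0,"claw":5},
    {"x":0,"y":0,"z":-5.1,"twist":0,"claw":5},
    {"x":0,"y":0,"z":-5.3,"twist":0,"claw":5},
    {"x":0,"y":0,"z":-5.3,"twist":0,"claw":5},
    {"x":0,"y":0,"z":-5.3,"twist":0,"claw":5},
  ],
)

```text
clock: 12.05
position: [0.5049, -0.272, 0.2735]
eef_rot: [-0.094, 1.569, 0.103]
wrist_force: [0.6, 0.8, -2.7]
gripper_width: 0.206
```

```bash
python3 - <<'E'
from h import *
from scipy.spatial.transform import Rotation as Ro
st=status.get_state();print(st['clock'],st['position'],st['wrist_force'],st['wrist_torque'])
cap('wrist','wrist5.png')
E
```

```text
12.05 [ 0.50487822 -0.27197034  0.27347714] [ 0.63627481  0.82076195 -2.6564805 ] [ 0.0554242   0.02798746 -0.03017978]
```

View pics/wrist5.png

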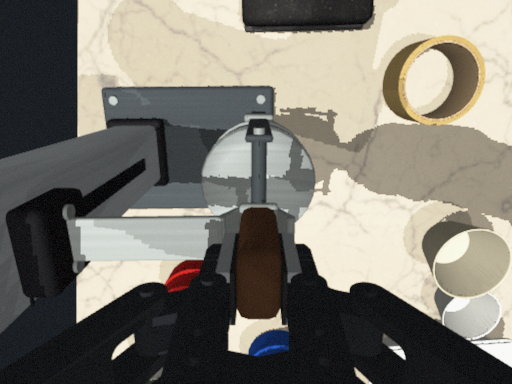

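The force has gone from about -4.7 to -2.7 N, consistent with a dip of about 10 mm. Continuing.

servo_tool(
  motion=[
    {"x":0,"y":0,"z":-0.2,"twist":0,"claw":5},
    {"x":0,"y":0,"z":-0.4,"twist":0,"claw":5},
    {"x":0,"y":0,"z":-0.6,"twist":0,"claw":5},
    {"x":0,"y":0,"z":-0.8,"twist":0,"claw":5},
    {"x":0,"y":0,"z":-1,"twist":0,"claw":5},
    {"x":0,"y":0,"z":-1.1,"twist":0,"claw":5},
    {"x":0,"y":0,"z":-1.1,"twist":0,"claw":5},
    {"x":0,"y":0,"z":-1.1,"twist":0,"claw":5},
    {"x":0,"y":0,"z":-1.1,"twist":0,"claw":5},
  ],
)

```text
clock: 13.0
position: [0.5049, -0.272, 0.2626]
eef_rot: [-0.094, 1.569, 0.103]
wrist_force: [0.1, 0.2, -0.0]
gripper_width: 0.202
```

```bash
python3 - <<'E'
from h import *
st=status.get_state();print(st['clock'],st['position'],st['wrist_force'])
cap('scene','scene6.png')
a=cv2.imread('pics/scene6.png')[200:350,260:400]
cv2.imwrite('pics/s6.png',cv2.resize(a,None,fx=4,fy=4,interpolation=3))
for i in range(4): cap('wrist');print(status.get_state()['wrist_force'].round(2))
E
```

```text
13.0 [ 0.50490043 -0.27201646  0.2626378 ] [ 0.11473236  0.15303538 -0.03420439]
[-0.93  0.46 -0.16]
[ 0.11  0.87 -0.13]
[-0.45  0.19  0.43]
[-0.59  0.67 -0.14]
```

View pics/s6.png

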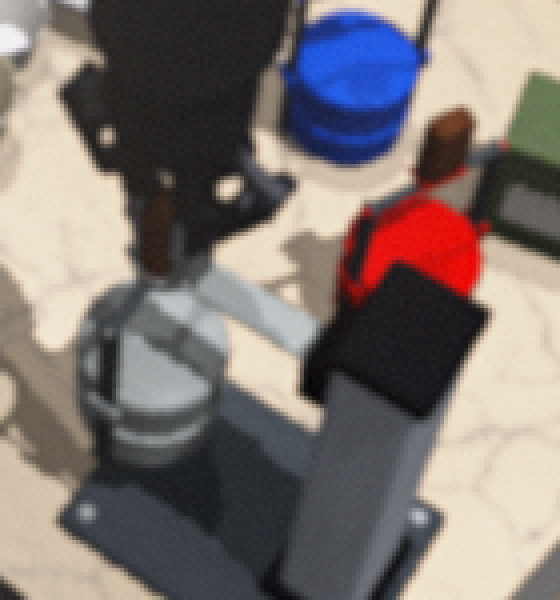

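The force is about 0 N, so the full weight is on the hook. Releasing gently.

servo_tool(
  motion=[
    {"x":0,"y":0,"z":0,"twist":0,"claw":22},
    {"x":0,"y":0,"z":0,"twist":0,"claw":26},
    {"x":0,"y":0,"z":0,"twist":0,"claw":32},
    {"x":0,"y":0,"z":0,"twist":0,"claw":40},
    {"x":0,"y":0,"z":0,"twist":0,"claw":50},
    {"x":0,"y":0,"z":0,"twist":0,"claw":60},
    {"x":0,"y":0,"z":0,"twist":0,"claw":60},
    {"x":0,"y":0,"z":0,"twist":0,"claw":60},
  ],
  squeeze=20,
)

```text
clock: 14.05
position: [0.5049, -0.272, 0.2626]
eef_rot: [-0.094, 1.569, 0.103]
wrist_force: [0.5, -0.7, 0.2]
gripper_width: 0.604
```

```bash
python3 - <<'E'
from h import *
cap('wrist','wrist7.png')
E
```

View pics/wrist7.png

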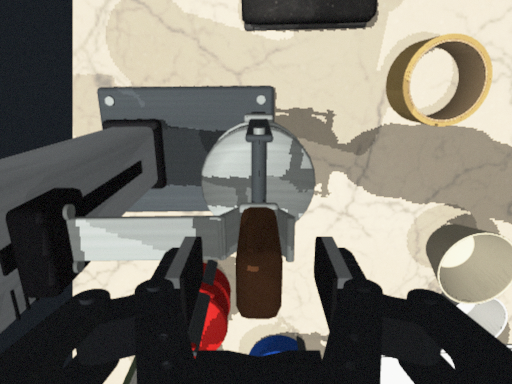

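The jaws are open at equal gaps either side of the block, and the carrier hasn't moved. Rising straight up, then waiting.

servo_tool(
  motion=[
    {"x":0,"y":0,"z":0.5,"twist":0,"claw":60},
    {"x":0,"y":0,"z":1.5,"twist":0,"claw":60},
    {"x":0,"y":0,"z":3,"twist":0,"claw":60},
    {"x":0,"y":0,"z":5,"twist":0,"claw":60},
    {"x":0,"y":0,"z":8,"twist":0,"claw":60},
    {"x":0,"y":0,"z":11,"twist":0,"claw":60},
    {"x":0,"y":0,"z":14,"twist":0,"claw":60},
    {"x":0,"y":0,"z":16,"twist":0,"claw":60},
    {"x":0,"y":2,"z":16,"twist":0,"claw":60},
    {"x":0,"y":5,"z":16,"twist":0,"claw":60},
    {"x":0,"y":8,"z":16,"twist":0,"claw":60},
    {"x":0,"y":11,"z":16,"twist":0,"claw":60},
    {"x":0,"y":14,"z":16,"twist":0,"claw":60},
    {"x":0,"y":14,"z":16,"twist":0,"claw":60},
    {"x":0,"y":14,"z":16,"twist":0,"claw":60},
    {"x":0,"y":14,"z":16,"twist":0,"claw":60},
    {"x":0,"y":14,"z":16,"twist":0,"claw":60},
    {"x":0,"y":14,"z":16,"twist":0,"claw":60},
    {"x":0,"y":14,"z":16,"twist":0,"claw":60},
    {"x":0,"y":14,"z":16,"twist":0,"claw":60},
  ],
)

```text
clock: 16.1
position: [0.5049, -0.1324, 0.4225]
eef_rot: [-0.093, 1.569, 0.103]
wrist_force: [-0.3, -0.3, -0.4]
gripper_width: 0.596
```

servo_tool(
  motion=[
    {"x":0,"y":0,"z":0,"twist":0,"claw":60},
    {"x":0,"y":0,"z":0,"twist":0,"claw":60},
    {"x":0,"y":0,"z":0,"twist":0,"claw":60},
    {"x":0,"y":0,"z":0,"twist":0,"claw":60},
    {"x":0,"y":0,"z":0,"twist":0,"claw":60},
    {"x":0,"y":0,"z":0,"twist":0,"claw":60},
    {"x":0,"y":0,"z":0,"twist":0,"claw":60},
    {"x":0,"y":0,"z":0,"twist":0,"claw":60},
    {"x":0,"y":0,"z":0,"twist":0,"claw":60},
    {"x":0,"y":0,"z":0,"twist":0,"claw":60},
    {"x":0,"y":0,"z":0,"twist":0,"claw":60},
    {"x":0,"y":0,"z":0,"twist":0,"claw":60},
    {"x":0,"y":0,"z":0,"twist":0,"claw":60},
    {"x":0,"y":0,"z":0,"twist":0,"claw":60},
    {"x":0,"y":0,"z":0,"twist":0,"claw":60},
    {"x":0,"y":0,"z":0,"twist":0,"claw":60},
    {"x":0,"y":0,"z":0,"twist":0,"claw":60},
    {"x":0,"y":0,"z":0,"twist":0,"claw":60},
    {"x":0,"y":0,"z":0,"twist":0,"claw":60},
    {"x":0,"y":0,"z":0,"twist":0,"claw":60},
  ],
)

```text
clock: 18.1
position: [0.5049, -0.1323, 0.4225]
eef_rot: [-0.093, 1.569, 0.103]
wrist_force: [-0.2, -0.3, 0.0]
gripper_width: 0.602
```

```bash
python3 - <<'E'
from h import *
st=status.get_state();print(st['clock'],st['position'],st['wrist_force'])
fs=[]
for i in range(9):
    c=cap('scene');fs.append(c['color'][200:350,230:330].astype(float))
print([round(float(np.abs(cv2.GaussianBlur(f-fs[0],(5,5),0)).max()),1) for f in fs])
cap('scene','scene8.png');cw=cap('wrist','wrist8.png')
a=cv2.imread('pics/scene8.png')[200:350,240:390]
cv2.imwrite('pics/s8.png',cv2.resize(a,None,fx=4,fy=4,interpolation=3))
c=cap('scene')
g=eyes.search_frame('two_tier_grip','scene')
def H(l,s=(.5049,-.2717),a=-1.4468):
    return [s[0]+np.cos(a)*l[0]-np.sin(a)*l[1],s[1]+np.sin(a)*l[0]+np.cos(a)*l[1],l[2]]
for d in (.018,.0225,.026): print(d,'bar ends,block top px',proj(c,[H((0,.0465,.254-d)),H((0,-.0465,.254-d)),H((0,0,.316-d)),H((0,0,.093-d))]).round(1).tolist())
for r in eyes.search_frame('three_tier_grip','scene'): print(r['xyz'],r['confidence'])
for r in g: print('g',r['xyz'],r['confidence'])
E
```

```text
18.1 [ 0.5048903  -0.13233728  0.42249333] [-0.19759588 -0.33946692  0.00504805]
[0.0, 2.5, 2.4, 2.2, 2.5, 2.6, 2.4, 2.4, 2.2]
0.018 bar ends,block top px [[311.6, 251.2], [288.1, 280.6], [301.6, 249.9], [296.8, 300.0]]
0.0225 bar ends,block top px [[311.5, 252.3], [288.0, 281.7], [301.5, 251.1], [296.8, 300.8]]
0.026 bar ends,block top px [[311.4, 253.2], [287.9, 282.5], [301.4, 252.0], [296.7, 301.5]]
[0.4386, 0.1037, 0.1231] 0.83
g [0.7992, -0.2176, 0.0866] 0.97
g [0.4941, -0.2857, 0.1569] 0.86
g [0.7031, -0.3285, 0.0864] 0.57
g [0.5957, 0.2847, 0.0813] 0.56
```

View pics/s8.png

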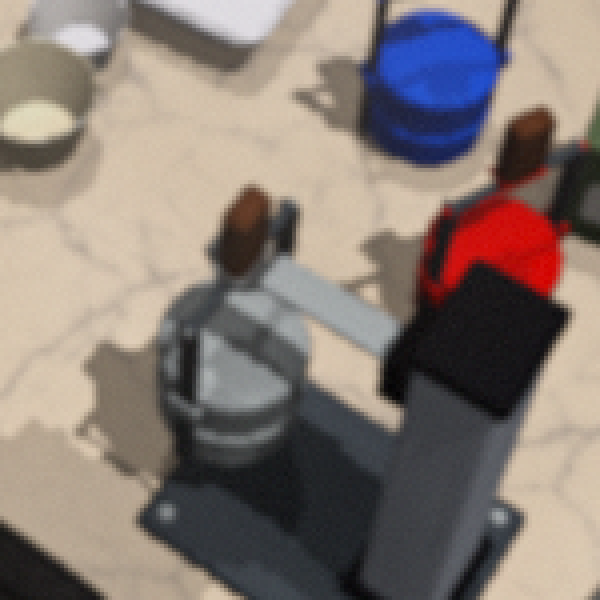

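View pics/wrist8.png

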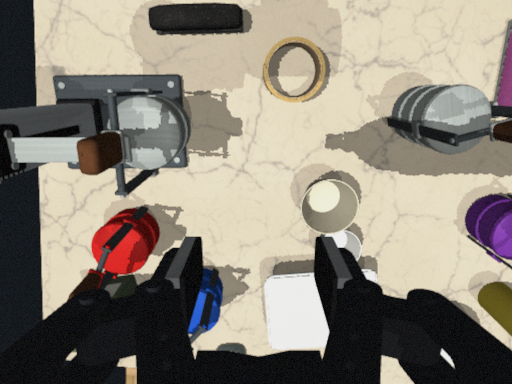

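The carrier hangs level from its bar with the block top at (302,249), close to the predicted (301.5,251). It is still over 9 frames, and the three-tier hasn't moved. Handing in.

```bash
python3 - <<'E'
from bench import order
print(order.close_job())
E
```

```text
the job is handed in; nothing more can be done
None
```

The two-tier steel carrier now hangs by its crossbar in the scale hook, and I handed the job in at about 19 s of the 48 s allowed. No verdict came back.

I gripped it by the wooden block, carried it level, slid its window over the hook and lowered it until the arm carried no weight. I then released it, moved the arm clear and let it settle for a few seconds.

**Last checks**
- **Load and position:** the wrist force was about 0 N before release. That fits a dip of about 20–23 mm, though I did not measure the dip directly. In the image, the block's top was within about 2 pixels of where a seated carrier should show it.
- **Stillness:** nine frames over about 0.4 s showed no change beyond image noise, and the carrier looked upright.
- **Three-tier carrier:** it was found within about 3 mm of its first reading, which is within the network's accuracy.
- **Robot:** the gripper was open and about 14 cm to the side and 16 cm above where it let go.

My first move command was refused because its rows left out some of the fields. Nothing moved, and I repeated it with all of them.

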